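# Fit the spare module into the controller's empty bay

### The arm

A 7-joint arm with a two-finger parallel gripper is mounted at the origin on the work surface. World frame = base frame: x ahead of the robot, y to its left, z up, the work surface at z = 0. Lengths are in m, angles in rad, forces in N, time in s.
With the tool pointing down it reaches from about 0.425 to 0.925 m from the base axis. Payload 6.8 kg.
Tool frame: the origin (TCP) lies midway between the tips of the shut fingers; the grasp point (between the pads) lies 19 mm behind it; z points along the fingers, y is the line along which they close (so a half turn about z gives the same grasp; the last joint's range is limited). The gripper opens to 88 mm and grips with 3 to 60 N. Pads are 20 mm wide; open, the fingers measure 115 mm over their backs; the gripper's body (75 mm by 178 mm) begins 61 mm behind the grasp point.
Start: joints at [1.221, 0.477, 0.022, 1.555, -0.011, 1.109, -0.083], TCP at [0.162, -0.655, 0.223] pointing down, gripper open.
Joint ranges: [-2.96, 2.96], [-0.34, 2.1], [-1.41, 1.46], [0.24, 2.44], [-1.37, 4.51], [0.17, 1.92], [-2.96, 2.96]. Speed limits (rad/s): [2.39, 2.39, 3.14, 3.14, 3.14, 3.14, 3.14].

### API

Orientations are given as a 3x3 rotation matrix whose columns are the frame's x, y, z axes.
In Python, from workcell import env, viewer gives the robot as it stands.
- The arm moves only by the shell command python3 -m crank 'ROWS' [FORCE]. ROWS is text: rows parted by semicolons, each of 5 numbers parted by spaces: the opening, from 0 (shut) to 1 (fully open), then the shift along the tool's x, y, z in mm, then the turn about the tool's z in degrees. In form: gripper dx dy dz yaw; .... A call has 1 to 10 rows; each row shifts and turns the commanded pose from where the row before left it, along the tool's axes as they then stand; what a row does not reach is not made up. A row lasts 1/10 s, in which the tool goes at most 50 mm and 8.59 degrees, less where a joint would pass 70% of its speed; a pose out of reach is approached as far as the arm can. A call with a gripper value outside its range is refused whole. The fingers move at their own pace and stop on an object; FORCE is the grip in N (left out, the last holds). Time passes only in rows, so rows that do not move let the fingers close. It gives the time, the measured TCP pose, the force, the opening and the grip force at its end, in the units of the state.
- env.sense(): the state, without advancing time (a new reading comes with each control period).
- viewer.read_camera(name): name is "scene" or "top"; returns the picture (400x640x3 uint8, red, green, blue); there is no depth.
- viewer.get_calibration(name): a dict with "fovy" (degrees; the focal length in pixels is half the picture's height over the tangent of half this angle, whatever the lens; pixels are square), "cx", "cy" (the principal point, pixels), "R" (3x3) and "t" (3): a world point X has camera coordinates R X + t. Camera axes: x right, y down, z forward; pixel columns grow to the right and rows downward; lengths in m; the calibration is good to about 2 mm. A picture is of the moment at which its call begins. get_calibration takes no time and is no camera call.
- env.finish_job(): hands the job in; it is judged then, once.
Trained networks look in the newest picture that a camera, given by its name, has taken for a name from the list of things; names that differ only in an ending like _2 or _b are one class to them, and where a whole thing is asked for, a point or a joint stands for the part that bears it (a point fixed in the world has none). Each returns a list of dicts, best first, with "p" (0 to 1); they miss things now and then, are a little off and sometimes report something else, mostly with a low value. They report only what shows in the picture. A call takes as long as a camera call. They do not tell look-alikes from the thing itself.
- viewer.regions_of(camera, thing): "region" (400x640 bool, what is visible of it).
- viewer.pinpoint(camera, thing): "xyz" ([x, y, z] in m, in the coordinates of the camera as it stood for that picture, good to about 4 mm: a listed point, or the origin of a listed thing).
The state is a dict: "time_s": time; "q": joint angles; "qd": joint speeds; "effort": joint torques, N m; "position": TCP position; "tcp_rot": TCP orientation; "force": force on the tool from outside, world axes, zero at the start; "ft_torque": the same for the moment, N m; "gripper_width": finger opening in m; "grasp_force": force on a finger pad.
Only numpy, scipy, OpenCV 4.12 (cv2) and the standard library are available. Lean on these libraries where they do the work, as an engineer would, in place of code of your own. Each camera call takes 0.05 s, during which the arm holds its last target. There are 200 camera calls.

### The job

The open-topped white controller on the optical table has one empty bay between or beside its fitted modules. Take the full-length module (not the shorter one) from the grey stand and slide it upright down the guides of the empty bay until it is fully home on the connector at the bottom. Lower it all the way by hand rather than letting it drop, let go of it, and leave the shorter module in the stand.

Things in the scene. Friction and masses are not known exactly. Their poses are not given: they have to be found in the camera images.
- module: Full-length module: upright aluminium slab 100 mm long (its x), 14 thick (y), 80 high, with a black grip tab centred on top, 40 long (x), 14 thick, 40 high; 120 high in all, about 0.25 kg. Origin: centre of its underside, z up. Both ends alike: either way round will do. Starts upright in a slot of the grey stand, underside 8 mm above the table.
- short_module: Shorter module in the stand's other slot, to be left there: same make, thickness, height and tab, but its slab is only 60 mm long. Origin and axes as for the full-length one. The stand is fixed; its two parallel slots lie 90 mm apart, with walls 30 mm high above the modules' undersides. Which module is in which slot varies.
- bay: Black connector strip, 80 x 16 mm, on the floor of the empty bay, upper face 18 mm above the table. Origin: centre of that face, where the underside's centre of a module fully home stands; x along the slot, y across, z up. Guides at both ends leave 24 mm (y) by 116 mm (x), rise 62 mm above the origin, then flare to a mouth about 44 by 130 mm at 80 mm, level with the foot of the tab when home.
- rack: The white controller, open above, fixed: 166 mm (x) by 312 mm (y), walls 97 mm high. Origin: centre of its underside on the table, z up. Three like bays side by side along its y, 75 mm between centres, slots along its x; two hold fixed modules of the full-length shape, which one is empty varies.
Not all that is in view belongs to the job. What is shaped like the short_module but blue is not meant.

How it is judged:
At the end, for the whole second after the job is handed in: The full-length module is at rest in the empty bay: underside within 15 mm sideways of the connector's centre and under 10 mm above it, upright and in line within 10 degrees. The short module still stands in its slot, within 20 mm of its start and 15 degrees of upright (horizontal distance between module and bay below 0.015 m and z of module in the frame of bay between -0.006 and 0.01 m and angle between module's own z axis and vertical below 0.175 rad and angle between the x axis of module and the x axis of bay, either way round below 0.175 rad and linear speed of module below 0.03 m/s and distance of short_module from where it was at the start of the episode below 0.02 m and angle between short_module's own z axis and vertical below 0.26 rad); the robot touches nothing.
It fails at once if the module is dropped into the bay (faster than 0.7 m/s over or in it) (horizontal distance between module and bay below 0.03 m and z of module in the frame of bay below 0.08 m and linear speed of module above 0.7 m/s).
It also fails if it takes over 43 s, if anything falls off the work surface, if the arm or the gripper's body presses on something with over 40 N, if the wrist force passes 120 N, or if a joint passes its speed limit or range.

## Working session

There is one attempt and no reset: what is moved stays moved. The work goes in short steps, Python scripts to look and compute and a shell command to move; the robot and the scene stay as the last step left them, time stands still between calls to the robot, and variables do not carry over. Pictures are saved under pics/ and viewed, at most 10 in all, crops included, and the job is handed in when it is done.

```bash
mkdir -p pics; ls; cat > h.py <<'E'
import numpy as np, cv2
from workcell import env, viewer
def towrld(cam,p):
    c=viewer.get_calibration(cam); return np.array(c["R"]).T@(np.array(p)-np.array(c["t"]))
def project(cam,X):
    c=viewer.get_calibration(cam); f=200/np.tan(np.radians(c["fovy"])/2)
    P=np.atleast_2d(X)@np.array(c["R"]).T+np.array(c["t"]); return P[:,:2]/P[:,2:]*f+[c["cx"],c["cy"]]
def ray(cam,uv,z):
    c=viewer.get_calibration(cam); f=200/np.tan(np.radians(c["fovy"])/2); R=np.array(c["R"]);t=np.array(c["t"])
    d=R.T@np.array([(uv[0]-c["cx"])/f,(uv[1]-c["cy"])/f,1]); o=-R.T@t
    return o+d*(z-o[2])/d[2]
E
python3 - <<'E'
from h import *
np.set_printoptions(precision=4,suppress=True)
ims=[]
for c in("scene","top"):
    im=viewer.read_camera(c); cv2.imwrite(f"pics/{c}0.png",im[:,:,::-1])
    for n in("module","short_module","bay","rack"):
        for d in viewer.pinpoint(c,n)[:4]: print(c,n,round(d["p"],2),towrld(c,d["xyz"]))
s=env.sense(); print(s["time_s"],s["position"],s["tcp_rot"],s["force"])
E
```

```text
pics
scene module 0.84 [ 0.5092 -0.2794  0.0084]
scene short_module 0.93 [ 0.4867 -0.3587  0.0097]
scene short_module 0.92 [ 0.3576 -0.2394 -0.0001]
scene short_module 0.84 [ 0.642  -0.4093 -0.001 ]
scene short_module 0.79 [ 0.5715 -0.4837 -0.0006]
scene bay 0.54 [0.5664 0.0996 0.0193]
scene rack 0.58 [0.5663 0.1784 0.0009]
top module 0.56 [ 0.5072 -0.2776  0.0085]
top short_module 0.96 [ 0.4948 -0.3627  0.0087]
top short_module 0.96 [ 0.358  -0.3325 -0.0015]
top short_module 0.86 [ 0.5676 -0.4834 -0.0001]
top short_module 0.81 [ 0.3603 -0.2346 -0.001 ]
top bay 0.63 [0.566  0.1083 0.0196]
top rack 0.93 [0.5645 0.1799 0.0011]
0.5 [ 0.1616 -0.6554  0.2226] [[ 0.9709  0.2394  0.    ]
 [ 0.2394 -0.9709  0.0001]
 [ 0.     -0.0001 -1.    ]] [-0.423   0.6827 -0.0695]
```

View pics/scene0.png

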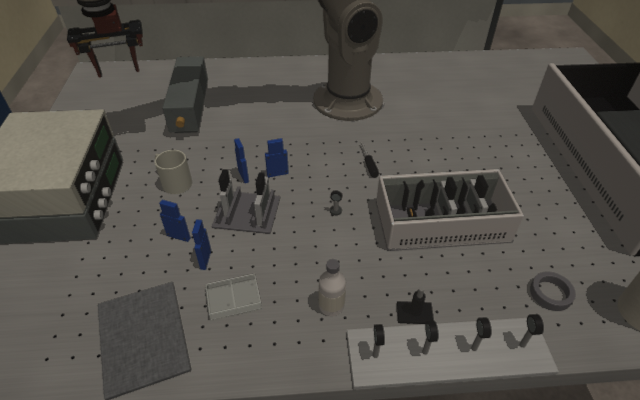

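View pics/top0.png

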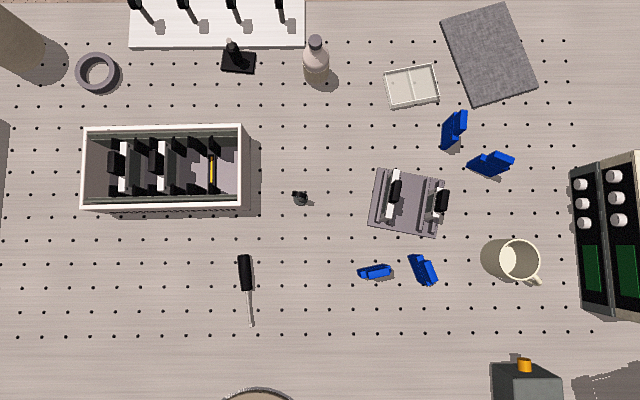

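The top view shows the rack at about (165,167), with its right-hand bay empty near (205,165). The stand is at (408,203): the full-length module is on the left at (393,193) and the short one on the right at (440,203).

```bash
python3 - <<'E'
from h import *
im=cv2.imread("pics/top0.png")
a=cv2.resize(im[112:222,70:258],None,fx=4,fy=4,interpolation=cv2.INTER_CUBIC)
b=cv2.resize(im[155:245,360:460],None,fx=4,fy=4,interpolation=cv2.INTER_CUBIC)
cv2.imwrite("pics/a.png",a); cv2.imwrite("pics/b.png",b)
for n in("module","short_module","bay","rack"):
    for d in viewer.regions_of("top",n)[:3]:
        m=d["region"].astype(np.uint8); ys,xs=np.nonzero(m)
        print(n,round(d["p"],2),len(xs),xs.mean().round(1),ys.mean().round(1),cv2.minAreaRect(np.c_[xs,ys].astype(np.float32)))
E
```

```text
module 0.76 691 391.0 193.8 ((392.0135192871094, 194.91893005371094), (16.76869773864746, 52.77207565307617), 9.462321281433105)
short_module 0.89 797 490.6 163.0 ((490.26629638671875, 163.1390838623047), (24.000001907348633, 47.76923751831055), 67.38013458251953)
short_module 0.84 365 374.2 271.0 ((374.173095703125, 271.3653869628906), (12.551432609558105, 32.75139617919922), 78.69007110595703)
short_module 0.83 612 422.2 269.4 ((422.3793029785156, 268.4482727050781), (35.2821159362793, 21.169267654418945), 68.19859313964844)
bay 0.79 224 211.5 168.0 ((211.5, 168.5), (29.0, 7.0), 90.0)
rack 0.59 12330 168.8 168.7 ((163.88568115234375, 168.1201171875), (89.96023559570312, 173.39158630371094), 88.58557891845703)
```

View pics/a.png

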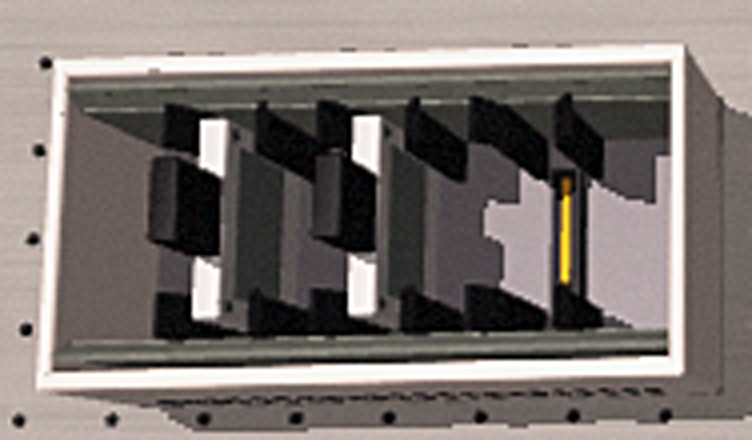

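View pics/b.png

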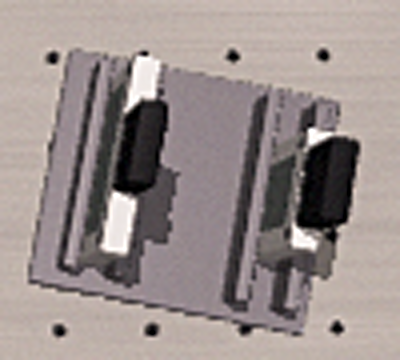

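The crops show the empty bay as the right one, with its connector (gold line) at crop (566,230). The module's slab top runs from crop (147,57) to (117,253) with the tab above it.

```bash
python3 - <<'E'
from h import *
np.set_printoptions(precision=4,suppress=True)
A=lambda u,v,z:ray("top",(69.6+u/4,111.6+v/4),z)
B=lambda u,v,z:ray("top",(359.6+u/4,154.6+v/4),z)
c=[A(u,v,.097) for u,v in((55,62),(685,45),(682,375),(38,387))]
print(np.array(c),np.mean(c,0)); 
yd=(c[0]+c[3]-c[1]-c[2]); print("rack yaw from y dir",np.degrees(np.arctan2(-yd[0],yd[1])), "len",np.linalg.norm(yd)/2)
xd=(c[0]+c[1]-c[2]-c[3]); print("x dir",np.degrees(np.arctan2(xd[1],xd[0])),np.linalg.norm(xd)/2)
g=[A(566,180,.018),A(566,285,.018),A(566,172,.018),A(554,230,.018),A(586,230,.018)];print("gold",np.array(g))
m=[B(147,57,.088),B(117,253,.088)];print("mod",np.array(m),np.mean(m,0),np.linalg.norm(m[0]-m[1]),np.degrees(np.arctan2(*(m[0]-m[1])[1::-1])))
for n,s in(("L",[(82,60),(72,268)]),("stand L",[(68,47),(30,280)]),("stand R",[(340,100),(303,333)])):
    p=[B(u,v,.008 if n!="L" else .038) for u,v in s]; print(n,np.degrees(np.arctan2(*(p[0]-p[1])[1::-1])))
E
```

```text
[[0.6447 0.3348 0.097 ]
 [0.651  0.0242 0.097 ]
 [0.4868 0.0225 0.097 ]
 [0.4836 0.3314 0.097 ]] [0.5665 0.1782 0.097 ]
rack yaw from y dir 0.8775249123608164 len 0.3097778638029518
x dir 0.8994957369777875 0.1627027367116598
gold [[0.6023 0.1047 0.018 ]
 [0.5446 0.103  0.018 ]
 [0.6068 0.1048 0.018 ]
 [0.5747 0.1103 0.018 ]
 [0.5746 0.0931 0.018 ]]
mod [[ 0.5577 -0.2824  0.088 ]
 [ 0.461  -0.2646  0.088 ]] [ 0.5093 -0.2735  0.088 ] 0.0983384000442753 -10.428615177249116
L -4.300196982118084
stand L -10.597693729394638
stand R -11.675594095445247
```

```bash
python3 -m crank '0.7 0 0 -30 8.1;0.7 0 0 -30 8.1;0.7 0 0 -20 8.1;0.7 18 -29 0 0;0.7 18 -29 0 0;0.7 18 -29 0 0;0.7 18 -29 0 0;0.7 18 -29 0 0;0.7 18 -29 0 0;0.7 18 -29 0 0' && python3 -m crank '0.7 18 -29 0 0;0.7 18 -29 0 0;0.7 18 -29 0 0;0.7 18 -29 0 0;0.7 18 -29 0 0;0.7 18 -29 0 0;0.7 18 -29 0 0;0.7 18 -29 0 0;0.7 0 0 0 0;0.7 0 0 0 0'
cat > m.py <<'E'
from h import *
import sys
np.set_printoptions(precision=4,suppress=True)
x,y,z,yaw=map(float,sys.argv[1:5]); s=env.sense(); R=np.array(s["tcp_rot"])
cur=np.degrees(np.arctan2(R[1,0],R[0,0]))
print("t",s["time_s"],"pos",np.array(s["position"]),"zax",R[:,2],"yaw",cur,"delta mm in tool",1e3*R.T@(np.array([x,y,z])-s["position"]),"turn",-(yaw-cur),"w",s["gripper_width"],"F",np.array(s["force"]),s["grasp_force"])
E
python3 m.py 0.508 -0.2755 0.093 -10.5
```

```text
time_s: 1.7
position: [0.3231, -0.4775, 0.3029]
tcp_rot: [[0.983, -0.181, 0.0], [-0.181, -0.983, -0.0], [0.0, 0.0, -1.0]]
force: [1.8, -0.0, 0.8]
gripper_width: 0.0614
grasp_force: 0.0
time_s: 2.7
position: [0.5063, -0.2761, 0.3026]
tcp_rot: [[0.984, -0.18, -0.0], [-0.18, -0.984, -0.0], [-0.0, 0.0, -1.0]]
force: [0.1, -1.1, 0.1]
gripper_width: 0.0617
grasp_force: 0.0
t 2.7 pos [ 0.5063 -0.2761  0.3026] zax [-0.0002 -0.0002 -1.    ] yaw -10.346857528724163 delta mm in tool [  1.601   -0.9116 209.6346] turn 0.1531424712758369 w 0.061662635471674325 F [ 0.0831 -1.0503  0.0709] 0.0
```

```bash
python3 -m crank '0.7 1.6 -0.9 30 0;0.7 0 0 35 0;0.7 0 0 35 0;0.7 0 0 35 0;0.7 0 0 30 0;0.7 0 0 20 0;0.7 0 0 14 0;0.7 0 0 8 0;0.7 0 0 0 0;0.7 0 0 0 0' && python3 - <<'E'
from h import *
im=viewer.read_camera("scene"); 
a=cv2.resize(im[130:250,180:310],None,fx=4,fy=4,interpolation=cv2.INTER_CUBIC)
im=viewer.read_camera("top")
b=cv2.resize(im[140:260,340:470],None,fx=4,fy=4,interpolation=cv2.INTER_CUBIC)
cv2.imwrite("pics/c.png",cv2.resize(np.hstack([a,b])[:,:,::-1],(800,369)))
E
python3 m.py 0.508 -0.2755 0.093 -10.5
```

```text
time_s: 3.7
position: [0.5082, -0.2766, 0.0965]
tcp_rot: [[0.983, -0.182, 0.001], [-0.182, -0.983, -0.001], [0.001, 0.001, -1.0]]
force: [0.2, -0.4, 0.6]
gripper_width: 0.0615
grasp_force: 0.0
t 3.8 pos [ 0.5085 -0.2764  0.0968] zax [ 0.0019 -0.001  -1.    ] yaw -10.45493797518816 delta mm in tool [-0.6873 -0.8057  3.823 ] turn 0.04506202481183941 w 0.06171601556512977 F [ 0.2791 -0.0491  0.1392] 0.0
```

View pics/c.png

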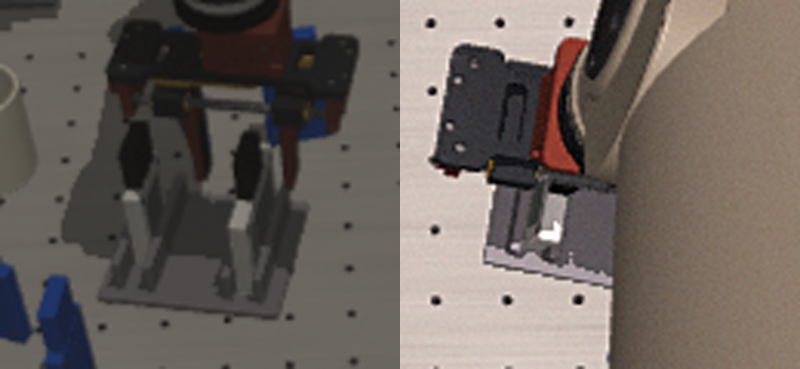

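The scene half shows the fingers, at (200,160) and (290,160), straddling the full-length module's tab at (247,165). The short module is clear on the left, so I'm closing.

```bash
python3 -m crank '0 0 0 2 0;0 0 0 0 0;0 0 0 0 0;0 0 0 0 0;0 0 0 0 0;0 0 0 0 0;0 0 0 0 0' 30; python3 m.py 0.508 -0.2755 0.093 -10.5
```

```text
time_s: 4.5
position: [0.5078, -0.276, 0.0937]
tcp_rot: [[0.983, -0.181, 0.0], [-0.181, -0.983, -0.0], [0.0, 0.0, -1.0]]
force: [0.6, -0.6, -0.4]
gripper_width: 0.0138
grasp_force: 30.0
t 4.5 pos [ 0.5078 -0.276   0.0937] zax [ 0.0001 -0.     -1.    ] yaw -10.44323689361484 delta mm in tool [ 0.1037 -0.4793  0.6659] turn 0.056763106385160356 w 0.013774142228602546 F [ 0.6474 -0.6491 -0.4268] 29.981845021247864
```

```bash
python3 -m crank '0 0 0 -8 0;0 0 0 -15 0;0 0 0 -20 0;0 0 0 -25 0;0 0 0 -30 0;0 0 0 -30 -3;0 0 0 -22 -4.3;0 0 0 0 -4;0 6 -15 0 0;0 6 -30 0 0' && python3 -m crank '0 6 -36 0 0;0 6 -36 0 0;0 6 -36 0 0;0 6 -36 0 0;0 6 -36 0 0;0 6 -36 0 0;0 6 -36 0 0;0 6 -36 0 0;0 5 -30 0 0;0 0 -15 0 0' && python3 -m crank '0 0 0 0 0;0 0 0 0 0;0 0 0 0 0' && python3 - <<'E'
from h import *
np.set_printoptions(precision=4,suppress=True)
out=[]
for c,(x,y) in(("scene",(380,100)),("top",(110,90))):
    im=viewer.read_camera(c); cv2.imwrite(f"pics/{c}1.png",im[:,:,::-1])
    out.append(cv2.resize(im[y:y+150,x:x+160],(480,450),interpolation=cv2.INTER_CUBIC))
    for n in("module","bay"):
        for d in viewer.pinpoint(c,n)[:4]: print(c,n,round(d["p"],2),towrld(c,d["xyz"]))
cv2.imwrite("pics/d.png",cv2.resize(np.hstack(out)[:,:,::-1],(800,375)))
E
python3 m.py 0.567 0.103 0.16 0.9
```

```text
time_s: 5.5
position: [0.5186, -0.2331, 0.245]
tcp_rot: [[1.0, 0.01, 0.001], [0.01, -1.0, -0.002], [0.001, 0.002, -1.0]]
force: [0.1, 0.6, -3.4]
gripper_width: 0.0141
grasp_force: 30.0
time_s: 6.5
position: [0.5671, 0.1065, 0.2448]
tcp_rot: [[1.0, 0.019, 0.001], [0.019, -1.0, 0.001], [0.001, -0.001, -1.0]]
force: [-0.3, 0.3, -1.4]
gripper_width: 0.014
grasp_force: 30.0
time_s: 6.8
position: [0.5672, 0.1004, 0.2437]
tcp_rot: [[1.0, 0.012, -0.0], [0.012, -1.0, -0.001], [-0.0, 0.001, -1.0]]
force: [0.0, 0.2, -2.0]
gripper_width: 0.0139
grasp_force: 30.0
scene bay 0.58 [0.5715 0.1779 0.0002]
scene bay 0.36 [0.5702 0.1015 0.0156]
top module 0.6 [0.5701 0.1008 0.1589]
top bay 0.73 [0.5631 0.1064 0.0214]
t 7.1 pos [0.5672 0.1023 0.2437] zax [-0.     -0.0002 -1.    ] yaw 0.7965780966671578 delta mm in tool [-0.1685 -0.7271 83.6616] turn -0.10342190333284218 w 0.01362885014969298 F [ 0.446   0.0248 -3.1007] 29.98083472251892
```

View pics/d.png

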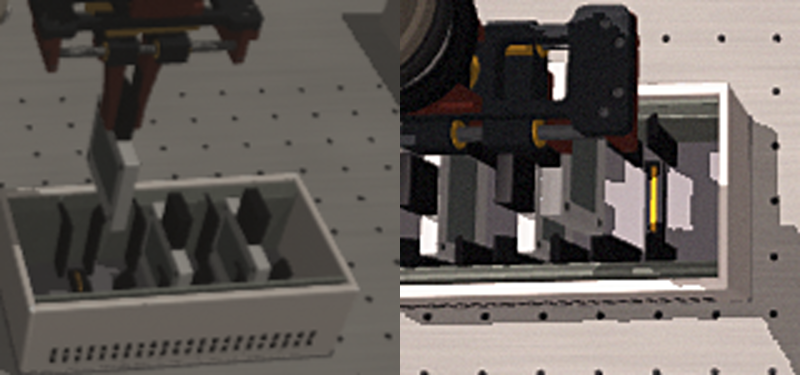

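The module hangs upright over the empty bay: bottom at left-half (120,225), bay guides on either side of it. I'm lowering it in stages.

```bash
python3 -m crank '0 0 -1.2 15 -0.1;0 0 0 20 0;0 0 0 12 0;0 0 0 6 0;0 0 0 6 0;0 0 0 6 0;0 0 0 6 0;0 0 0 6 0;0 0 0 6 0;0 0 0 0 0'; python3 m.py 0.567 0.1035 0.1045 0.9; python3 - <<'E'
from h import *
out=[]
for c,(x,y) in(("scene",(380,130)),("top",(110,100))):
    im=viewer.read_camera(c)
    out.append(cv2.resize(im[y:y+120,x:x+128],(400,375),interpolation=cv2.INTER_CUBIC))
cv2.imwrite("pics/e.png",np.hstack(out)[:,:,::-1])
E
```

```text
time_s: 8.1
position: [0.5666, 0.104, 0.1598]
tcp_rot: [[1.0, 0.017, -0.001], [0.017, -1.0, -0.0], [-0.001, 0.0, -1.0]]
force: [0.9, 0.2, -2.3]
gripper_width: 0.0139
grasp_force: 30.0
t 8.1 pos [0.5666 0.104  0.1598] zax [-0.0014 -0.0004 -1.    ] yaw 0.9549830645343695 delta mm in tool [ 0.4772  0.4839 55.2767] turn 0.05498306453436952 w 0.013933778983991167 F [ 0.8776  0.2234 -2.2574] 29.98085081577301
```

View pics/e.png

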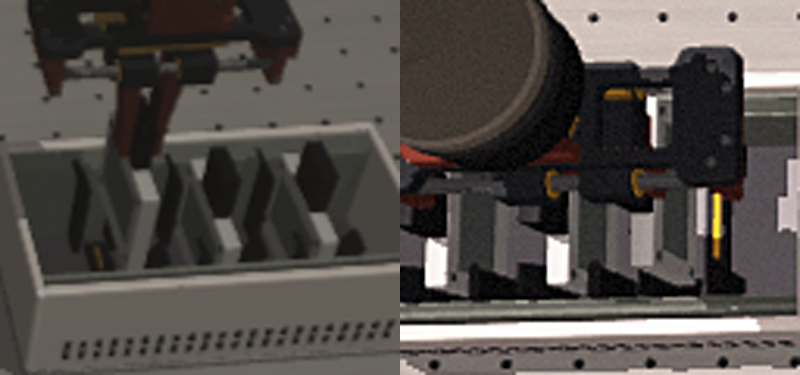

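```bash
python3 - <<'E'
from h import *
np.set_printoptions(precision=4,suppress=True)
S=lambda u,v,z:ray("scene",(380+u/3.125,130+v/3.2),z) if 0 else ray("scene",(380+u*.32,130+v*.32),z)
T=lambda u,v,z:ray("top",(110+(u-400)*.32,100+v*.32),z)
print("gold scene",S(97,255,.018)," top",T(718,225,.018))
print("slab top end, scene",S(147,174,.154),S(130,160,.154),"slab top? top",T(653,280,.074),T(692,285,.074))
for p in([.617,.097,.074],[.617,.111,.074],[.517,.097,.074],[.517,.111,.074],[.617,.104,.154],[.517,.097,.154],[.517,.111,.154],[.567,.104,.018]):
    s,=project("scene",p);t,=project("top",p)
    print(p,(s-[380,130])/.32,(t-[110,100])/.32+[400,0])
E
```

```text
gold scene [0.5427 0.1012 0.018 ]  top [0.5683 0.1023 0.018 ]
slab top end, scene [0.5907 0.1091 0.154 ] [0.5751 0.1    0.154 ] slab top? top [0.5217 0.1261 0.074 ] [0.5183 0.1012 0.074 ]
[0.617, 0.097, 0.074] [122.141 275.526] [703.2264 134.3829]
[0.617, 0.111, 0.074] [140.3713 274.5814] [681.628  134.5491]
[0.517, 0.097, 0.074] [ 94.8897 184.1184] [698.4678 286.9464]
[0.517, 0.111, 0.074] [112.0598 183.2959] [676.5045 287.125 ]
[0.617, 0.104, 0.154] [148.4776 199.4187] [649.5467  97.2232]
[0.517, 0.097, 0.154] [109.234  108.6391] [655.4934 267.0368]
[0.517, 0.111, 0.154] [127.2464 107.833 ] [630.9292 267.2352]
[0.567, 0.104, 0.018] [106.6878 276.674 ] [715.4099 226.8811]
```

Projection agrees with the picture: the module is between the empty bay's guides, over the connector. Continuing down.

```bash
python3 -m crank '0 0.3 0.8 4 0;0 0 0 4 0;0 0 0 4 0;0 0 0 4 0;0 0 0 4 0;0 0 0 4 0;0 0 0 4 0;0 0 0 4 0;0 0 0 4 0;0 0 0 4 0'; python3 m.py 0.567 0.103 0.1045 0.9
```

```text
time_s: 9.2
position: [0.5675, 0.1034, 0.1203]
tcp_rot: [[1.0, 0.017, 0.0], [0.017, -1.0, 0.0], [0.0, -0.0, -1.0]]
force: [-0.6, 0.0, -2.7]
gripper_width: 0.014
grasp_force: 30.0
t 9.2 pos [0.5675 0.1034 0.1203] zax [ 0.  0. -1.] yaw 0.9546386489817399 delta mm in tool [-0.4612  0.3964 15.8165] turn 0.05463864898173987 w 0.014009438376084465 F [-0.6481  0.0058 -2.7495] 29.980826675891876
```

```bash
python3 -m crank '0 0 0 3 0;0 0 0 3 0;0 0 0 3 0;0 0 0 2 0;0 0 0 2 0;0 0 0 1 0;0 0 0 1 0;0 0 0 0 0'; python3 m.py 0.567 0.103 0.1037 0.9
```

```text
time_s: 10.0
position: [0.5674, 0.1034, 0.1056]
tcp_rot: [[1.0, 0.017, -0.0], [0.017, -1.0, -0.0], [-0.0, 0.0, -1.0]]
force: [0.1, -0.3, -2.6]
gripper_width: 0.0141
grasp_force: 30.0
t 10.0 pos [0.5674 0.1034 0.1056] zax [-0.0001 -0.     -1.    ] yaw 0.952865353504296 delta mm in tool [-0.391   0.3535  1.8686] turn 0.052865353504296 w 0.014123319188143569 F [ 0.0889 -0.3497 -2.6279] 29.980865120887756
```

```bash
python3 -m crank '0 0 0 0.7 0;0 0 0 0.7 0;0 0 0 0.6 0;0 0 0 0.5 0;0 0 0 0 0'; python3 m.py 0.567 0.103 0.1037 0.9
```

```text
time_s: 10.5
position: [0.5675, 0.1034, 0.1037]
tcp_rot: [[1.0, 0.017, 0.0], [0.017, -1.0, -0.0], [0.0, 0.0, -1.0]]
force: [-2.6, -0.2, 3.9]
gripper_width: 0.0137
grasp_force: 30.0
t 10.5 pos [0.5675 0.1034 0.1037] zax [ 0.0002 -0.0001 -1.    ] yaw 0.951968346845372 delta mm in tool [-0.5111  0.4104 -0.0386] turn 0.05196834684537199 w 0.013663448370035624 F [-2.6058 -0.1865  3.9351] 29.98258888721466
```

It makes contact at exactly the expected height. I'm opening part way, so as not to reach the neighbouring tab, then retreating.

```bash
python3 -m crank '0 0 0 0.5 0;0.4 0 0 0 0;0.4 0 0 0 0;0.4 0 0 0 0;0.4 0 0 0 0;0.4 0 0 0 0' && python3 -m crank '0.4 0 0 -10 0;0.4 0 0 -20 0;0.4 0 0 -30 0;0.4 0 0 -30 0;0.4 0 0 -30 0;0.4 0 0 -30 0;0.4 -40 20 0 0;0.4 -40 30 0 0;0.4 -40 40 0 0;0.4 0 40 0 0' && python3 -m crank '0.4 0 40 0 0;0.4 0 40 0 0;0.4 0 20 0 0;0.4 0 0 0 0' && python3 - <<'E'
from h import *
np.set_printoptions(precision=4,suppress=True)
out=[]
for c,(x,y) in(("scene",(200,130)),("top",(70,100))):
    im=viewer.read_camera(c)
    if c=="top": out.append(cv2.resize(im[y:y+120,x:x+390],(800,246)))
    else: out.append(cv2.resize(im[y:y+120,x:x+330],(800,291)))
    for n in("module","short_module"):
        for d in viewer.pinpoint(c,n)[:5]: print(c,n,round(d["p"],2),towrld(c,d["xyz"]))
cv2.imwrite("pics/f.png",np.vstack(out)[:,:,::-1])
E
```

```text
time_s: 11.1
position: [0.5675, 0.1034, 0.1026]
tcp_rot: [[1.0, 0.017, -0.0], [0.017, -1.0, 0.0], [-0.0, -0.0, -1.0]]
force: [1.0, -0.4, 0.5]
gripper_width: 0.0349
grasp_force: 0.0
time_s: 12.1
position: [0.45, -0.0242, 0.2533]
tcp_rot: [[1.0, 0.019, -0.001], [0.019, -1.0, -0.001], [-0.001, 0.001, -1.0]]
force: [2.2, 0.5, 0.3]
gripper_width: 0.0351
grasp_force: 0.0
time_s: 12.5
position: [0.4555, -0.1271, 0.2533]
tcp_rot: [[1.0, 0.011, 0.001], [0.011, -1.0, -0.001], [0.001, 0.001, -1.0]]
force: [-0.9, 0.6, 0.8]
gripper_width: 0.0351
grasp_force: 0.0
scene module 0.88 [0.5673 0.1014 0.0181]
scene short_module 0.94 [ 0.359  -0.238   0.0036]
scene short_module 0.76 [ 0.6448 -0.4102  0.0013]
scene short_module 0.59 [ 0.3608 -0.3349 -0.0001]
scene short_module 0.56 [ 0.5733 -0.4833 -0.0006]
scene short_module 0.55 [ 0.4847 -0.3572  0.0089]
top module 0.78 [0.5672 0.1059 0.0185]
top short_module 0.95 [ 0.6476 -0.4069  0.0053]
top short_module 0.87 [ 0.3571 -0.3332 -0.0013]
top short_module 0.81 [ 0.4969 -0.363   0.0058]
top short_module 0.71 [ 0.3625 -0.2362  0.    ]
top short_module 0.42 [0.5648 0.178  0.0005]
```

View pics/f.png

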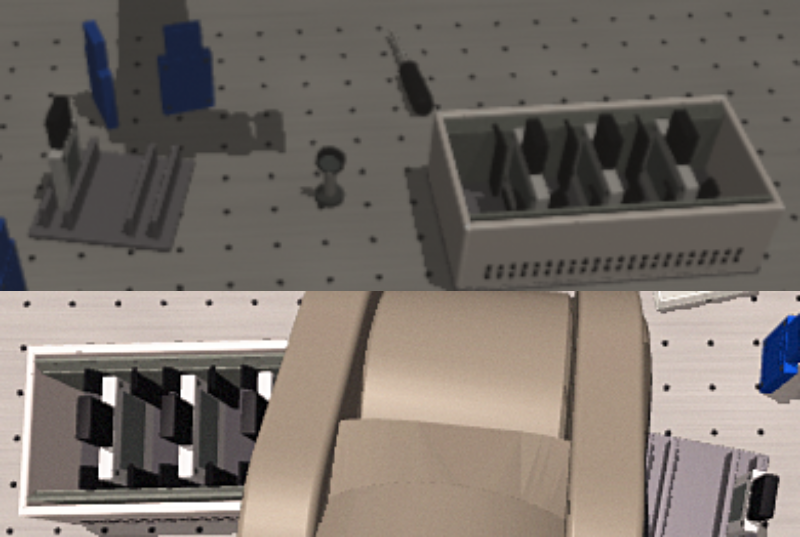

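The module is seated level with its two neighbours, with tabs at (535,145), (607,140) and (683,135). The short module still stands in its slot at (62,150), and the arm is clear.

```bash
python3 -c "
from workcell import env
print(env.finish_job())"
```

```text
the job is handed in; nothing more can be done
None
```

The full-length module is fully home in the empty bay, lowered by hand and released, with the short module still standing in its slot; the job was handed in just after 12.5 s on the robot's clock, and no verdict was reported back.

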